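# Refit the filter cartridge and drop the latch bar of the filter box

### The arm

A 7-joint arm with a two-finger parallel gripper is mounted at the origin on the work surface. World frame = base frame: x ahead of the robot, y to its left, z up, the work surface at z = 0. Lengths are in m, angles in rad, forces in N, time in s.
With the tool pointing down it reaches from about 0.4 to 0.9 m from the base axis. Payload 5.5 kg.
Tool frame: the origin (TCP) lies midway between the tips of the shut fingers; the grasp point (between the pads) lies 19 mm behind it (manip.grip_depth is the distance from the TCP to the grasp point, in m); z points along the fingers, x is the direction in which the jaws open and shut, and the axes are right-handed (so a half turn about z gives the same grasp; the last joint's range is limited). The gripper opens to 92 mm and grips with 3 to 60 N. Pads are 19 mm wide; open, the fingers measure 130 mm over their backs; the gripper's body (75 mm by 190 mm) begins 47 mm behind the grasp point.
Start: joints at [1.473, 0.501, -0.427, 1.55, 0.221, 1.138, -0.21], TCP at [0.229, -0.608, 0.227] pointing down, gripper open.
Joint ranges: [-2.88, 2.88], [-0.31, 2.03], [-1.54, 1.56], [0.2, 2.42], [-1.41, 4.55], [0.19, 2.02], [-2.57, 2.57]. Speed limits (rad/s): [2.57, 2.57, 3.14, 3.14, 3.14, 3.14, 3.14].

### API

Orientations are given as a unit quaternion [x, y, z, w].
In Python, from bench import manip, effector, viewer gives the robot as it stands. Calls block until the motion is done:
- manip.move_pose(position, orientation): joint-space move of the TCP to a pose.
- manip.servo_line(position, ori=None, vel=0.15): straight line of the TCP; ori=None keeps the orientation; vel is the mean speed in m/s.
- manip.movej(angles): joint-space move.
- effector.open_jaws() and effector.close(f_grip=None): open the fingers fully, or close them until they stop; f_grip is the grip in N (None keeps the last).
- manip.sleep(seconds).
- manip.solve_ik(position, orientation): joint angles nearest the present ones, or None.
- viewer.get_image(name): name is "scene" or "top" or "wrist"; returns the picture (420x560x3 uint8, red, green, blue); there is no depth.
- viewer.get_calibration(name): a dict with "vfov" (degrees; the focal length in pixels is half the picture's height over the tangent of half this angle, whatever the lens; pixels are square), "cx", "cy" (the principal point, pixels), "eye" and "attitude" of the camera in the world. Camera axes: x right, y down, z forward; pixel columns grow to the right and rows downward; lengths in m; the calibration is good to about 2 mm. A picture is of the moment at which its call begins: read the wrist's pose just before it. get_calibration takes no time and is no camera call; for the wrist camera it gives the pose at the moment of the call.
A pose or a line that the arm cannot do raises manip.PlanningError and nothing moves.
- manip.hand_in(): hands the job in, once; it reports no verdict.
Readings, each from a call of its own:
- manip.current_clock(): time.
- manip.current_q(): joint angles.
- manip.current_joint_velocities(): joint speeds.
- manip.current_tau(): joint torques, N m.
- manip.current_tool_pos(): TCP position.
- manip.current_tcp_rot(): TCP orientation.
- manip.current_force(): force on the tool from outside, world axes, zero at the start.
- manip.current_wrist_torque(): the same for the moment, N m.
- manip.current_finger_gap(): finger opening in m.
Only numpy, scipy, OpenCV 4.12 (cv2) and the standard library are available. Lean on these libraries where they do the work, as an engineer would, in place of code of your own. Each camera call takes 0.05 s, during which the arm holds its last target.

### The job

Put the cleaned pleated cartridge down fully over the spigot of the filter box's pulled-out tray. Then push the tray home with its gravity latch bar lifted over the keeper, pressing on the rubber seal only as hard as the latch needs and never with more than 16 N, and let the bar drop to the bottom of the keeper's notch so that it alone holds the seal pressed. Leave everything else on the bench where it is.

Things in the scene. Friction and masses are not known exactly. Their poses are not given: they have to be found in the camera images.
- cartridge: Loose filter cartridge standing upright on the bench: white paper pleats between grey end caps, 66 mm diameter, 110 mm tall, 0.11 to 0.22 kg. The upper end is closed, the lower end has a central bore of 38 mm diameter. Origin at the centre of its underside, z up its axis.
- housing: Filter box fixed on the bench: grey steel, 260 mm wide (y), 200 tall, 208 deep, open at the front. Origin on the bench below the middle of the nominal front plane (x = 0); x points into the box, y to its left seen from the robot. The dark front frame (300 wide, 206 tall), with seal and keeper on it, is clamped by slotted screws and sits up to 14 mm in or out of nominal, not measured.
- seal_nominal (a point): Point on the box, 100 mm above the bench, mid width, where the front of the black rubber seal (12 mm thick, round the opening) lies if the frame is at nominal depth: x = -12 mm of the box. True depth differs by up to 14 mm. The seal is springy, 3 N per mm of compression; it must not be pressed with more than 16 N. Axes as the box.
- keeper_nominal (a point): Mid-point of the notch floor of the yellow keeper if the frame is at nominal depth: box x -24, y -137, z 128 mm; true depth differs by up to 14 mm, together with the seal. The keeper is U-shaped and 22 mm wide (y). Its front lip is 6 mm thick (rear face 8 mm towards the front from this point), top 16 mm above the notch floor; the notch's back is 8 mm behind this point. Axes as the box.
- tray: Tray, slides along the box's x (friction about 1.2 N), starts pulled out 130 to 160 mm. Axes as the box; pulled out by d its origin is at box x = -d, and at d = 0 its panel just meets a seal of nominal depth. Aluminium front panel: x -24 to -12 mm, 236 wide, z 12 to 188 mm, latch bar on its front. White floor behind it, rims at y +-97 mm with tops 43 mm over the bench. Total mass 1.2 kg.
- spigot_seat (a point): Point on the tray on the spigot's axis (53 mm behind the tray's origin) at the seat where the cartridge's underside comes to rest, 36 mm above the bench. The orange spigot is 34 mm in diameter, stands 24 mm above the seat and has a tapered top (24 mm across). Axes as the tray.
- handle (a point): Middle of the gripping length of the latch bar's handle: a red round peg, 16 mm diameter, which sticks out level 60 mm to the front (along -x of the tray) from the bar; this point is 33 mm in front of the bar and 45 mm in front of the panel. The handle moves with the bar, 130 mm from its pivot.
- bar_pivot (a point): Pivot of the steel latch bar on the tray's panel (y = +85, z = 140 mm of the tray; x = -33 mm, the middle of the bar's thickness), axes as the tray. The bar runs from it towards -y to its end 235 mm away, is 24 mm tall (12 above and below the pivot when level) and 6 mm thick, 0.2 to 0.4 kg.
- latch (a joint): Angle of the latch bar (rad): positive = lifted, falls by its own weight, at most 0.9. -0.06: hangs on its rest pin and would run against the keeper's front. About 0.07: lies on the lip. Above 0.09: clear over the lip. 0: level, on the notch floor (latched). The bar clears the lip and can drop once the tray has gone in 4 mm (12 N) after meeting the seal; the seal then holds it against the lip.
- cyclone_cup: Bystander: loose open grey plastic cup, 90 mm diameter at the rim, 120 mm tall, origin at the centre of its underside.
- brush: Bystander: loose brush lying on its bristles, beech, about 190 mm long along its x, 37 mm tall.
- nozzle: Bystander: loose clear crevice nozzle lying along its x, about 210 mm long, 38 mm across at the thick end; origin under its middle.
- jar: Bystander: loose amber jar with a white cap, 68 mm diameter, 85 mm tall, origin at the centre of its underside.
- disc_filter: Bystander: loose round spare filter lying flat, 110 mm diameter, 22 mm tall, origin at the centre of its underside.
- screw_tray: Bystander: loose shallow steel tray, 90 x 130 x 25 mm, origin at the centre of its underside.

How it is judged:
By the outcome, as a careful person would: the job done as asked, in the order asked, and still so for the second after the job is handed in, with the robot touching nothing.
It also fails if it takes over 72 s, if anything falls off the work surface, if the arm or the gripper's body presses on something with over 40 N, if the wrist force passes 120 N, or if a joint passes its speed limit or range.

## Working session

There is one attempt and no reset: what is moved stays moved. The work goes in short steps, each a Python script; the robot and the scene stay as the last script left them, time stands still between calls to the robot, and variables do not carry over. Pictures are saved under pics/ and viewed, and the job is handed in when it is done.

```bash
ls; mkdir -p pics
python3 - <<'E'
from bench import manip, effector, viewer
import cv2
for n in ["scene","top","wrist"]:
    c=viewer.get_calibration(n); print(n,c)
    cv2.imwrite(f"pics/{n}0.png",viewer.get_image(n)[:,:,::-1])
print(manip.current_clock(),manip.current_tool_pos(),manip.current_tcp_rot(),manip.grip_depth,manip.current_force())
E
```

```text
pics
scene {'vfov': 57.832852300616686, 'cx': 277.5011898309804, 'cy': 209.9279951728963, 'eye': array([ 1.20722132, -0.3505181 ,  0.90226864]), 'attitude': array([ 0.78224122,  0.50679994, -0.19930779, -0.30253742])}
top {'vfov': 45.59428369217794, 'cx': 268.2494727391424, 'cy': 209.5238717161424, 'eye': array([ 0.41090928, -0.03790027,  1.64677417]), 'attitude': array([-0.70268222,  0.71038736, -0.03150585,  0.02439005])}
wrist {'vfov': 68.44102295098581, 'cx': 279.38569830731933, 'cy': 212.0182003848477, 'eye': array([ 0.29455735, -0.58273824,  0.38326653]), 'attitude': array([ 0.81523903, -0.56359564, -0.07583234,  0.10952047])}
0.15 [ 0.22925882 -0.60763428  0.22590865] [ 8.22528619e-01 -5.68723209e-01 -6.09539885e-04 -4.60432839e-04] 0.0188 [ 0.39031603 -0.49846689 -0.01068564]
```

View pics/scene0.png

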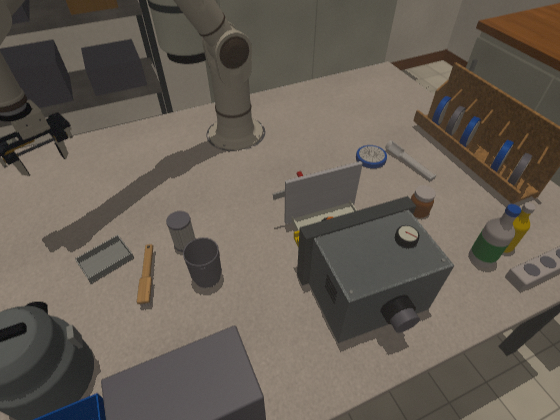

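View pics/top0.png

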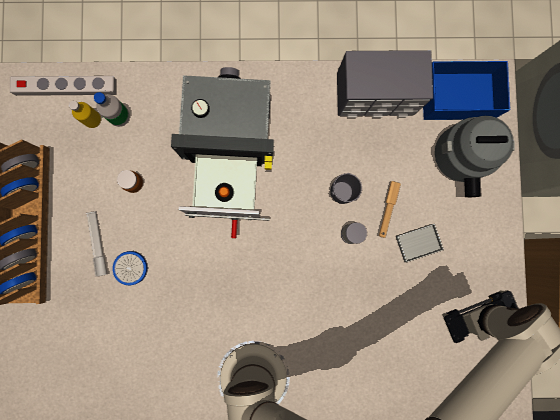

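View pics/wrist0.png

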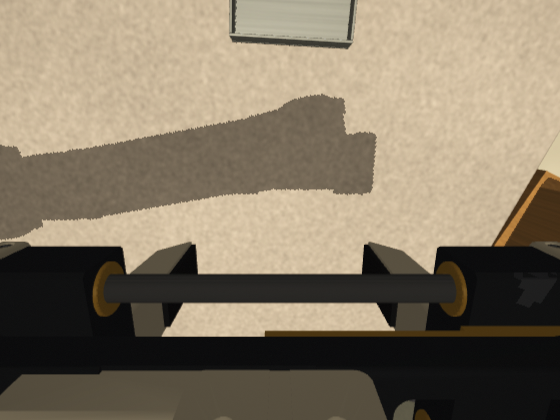

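```bash
cat > h.py <<'E'
import numpy as np, cv2
from scipy.spatial.transform import Rotation as R
from bench import manip, effector, viewer
def ray(c,u,v):
    f=210/np.tan(np.radians(c['vfov'])/2)
    d=R.from_quat(c['attitude']).apply([(u-c['cx'])/f,(v-c['cy'])/f,1.0]); return np.array(c['eye']),d
def onz(c,u,v,z):
    e,d=ray(c,u,v); return e+d*(z-e[2])/d[2]
def proj(c,p):
    f=210/np.tan(np.radians(c['vfov'])/2)
    q=R.from_quat(c['attitude']).inv().apply(np.asarray(p)-c['eye']); return np.array([c['cx'],c['cy']])+f*q[...,:2]/q[...,2:3]
def snap(n,f):
    im=viewer.get_image(n); cv2.imwrite('pics/'+f,im[:,:,::-1]); return im
def crop(im,x0,y0,x1,y1,f):
    s=min(780/(x1-x0),580/(y1-y0)); cv2.imwrite('pics/'+f,cv2.resize(im[y0:y1,x0:x1],None,fx=s,fy=s,interpolation=cv2.INTER_NEAREST)); print('scale',s)
E
python3 - <<'E'
from h import *
t=cv2.imread('pics/top0.png'); c=viewer.get_calibration('top')
crop(t,165,120,285,245,'t1.png'); crop(t,320,165,450,265,'t2.png')
for n,(u,v,z) in dict(cart=(354,232,.11),spigot=(224,192,.06),frL=(171,148,.206),frR=(273,150,.206),bl=(184,76,.2),br=(270,80,.2)).items(): print(n,onz(c,u,v,z).round(4))
print(onz(c,0,0,0),onz(c,560,420,0))
E
```

```text
scale 4.64
scale 5.8
cart [ 0.4604 -0.3174  0.11  ]
spigot [0.5941 0.086  0.06  ]
frL [0.7079 0.2285 0.206 ]
frR [ 0.6992 -0.0689  0.206 ]
bl [0.9249 0.192  0.2   ]
br [ 0.9108 -0.0627  0.2   ]
[1.26587747 0.84925723 0.        ] [-0.14777878 -0.98613907  0.        ]
```

View pics/t1.png

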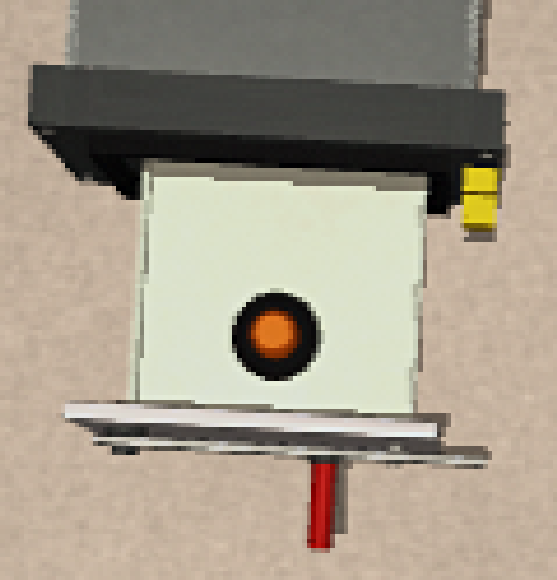

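View pics/t2.png

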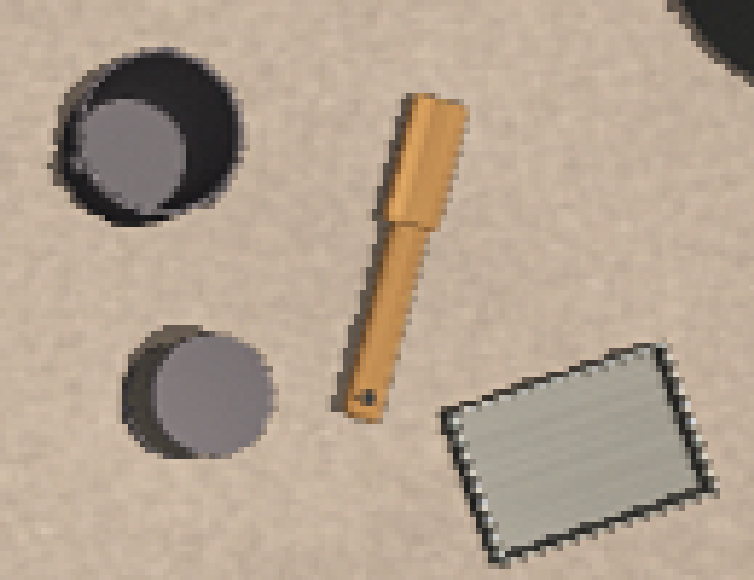

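```bash
cat >> h.py <<'E'
def tq(phi,tilt=0.0):
    "tool down, tool x = -box y, tilted so that body leans to -x by tilt"
    Rz=R.from_euler('z',phi)
    M=np.column_stack([[0,-1,0],[-1,0,0],[0,0,-1]]).astype(float)
    return (Rz*R.from_euler('y',-tilt)*R.from_matrix(M)).as_quat()
E
python3 - <<'E'
from h import *
print(R.from_quat(tq(0,.3)).as_matrix().round(2))
for n,p,t in [('look',(.53,.08,.33),0),('lookc',(.40,-.317,.26),0),('cart',(.46,-.317,.07),0),('carthi',(.46,-.317,.25),0),('over',(.594,.086,.28),0),('seat',(.594,.086,.10),0),('h0',(.48,.05,.12),0),('h0t',(.48,.05,.12),.4),('h1',(.64,.05,.14),0),('h1t',(.64,.05,.14),.4)]:
    for ph in (-.03,):
        q=manip.solve_ik(p,tq(ph,t)); print(n,None if q is None else np.round(q,2), None if (q2:=manip.solve_ik(p,(R.from_quat(tq(ph,t))*R.from_euler('z',np.pi)).as_quat())) is None else np.round(q2,2))
E
```

```text
[[ 0.   -0.96  0.3 ]
 [-1.    0.    0.  ]
 [ 0.   -0.3  -0.96]]
look [ 0.72  0.37 -1.16  1.69  0.35  1.31 -2.11] [ 0.78  0.44 -1.29  1.69  0.43  1.34  0.96]
lookc [ 1.08  0.22 -0.54  1.86  0.13  1.1  -1.1 ] [ 1.54  0.38 -1.13  1.84  0.37  1.16  1.82]
cart [ 0.89  0.55 -0.42  1.9   0.31  0.76 -1.31] [ 1.26  0.73 -0.94  1.89  0.74  0.92  1.5 ]
carthi [ 0.98  0.33 -0.52  1.76  0.18  1.11 -1.2 ] [ 1.39  0.5  -1.1   1.74  0.48  1.2   1.69]
over [ 0.66  0.66 -1.27  1.6   0.64  1.36 -2.3 ] [ 0.71  0.8  -1.46  1.6   0.79  1.47  0.73]
seat [ 0.39  0.67 -0.79  1.77  0.58  0.95 -2.24] [ 0.5   0.76 -0.98  1.77  0.73  1.03  0.79]
h0 [ 0.64  0.51 -0.98  2.04  0.55  0.88 -2.25] [ 0.78  0.64 -1.2   2.04  0.74  0.98  0.74]
h0t [-0.46  0.16  0.24  2.4   0.31  0.21 -2.12] [ 0.75  0.32 -1.08  2.37  1.1   0.44  0.31]
h1 [ 0.42  0.67 -0.78  1.64  0.53  1.05 -2.12] [ 0.58  0.82 -1.08  1.63  0.77  1.18  0.86]
h1t [ 0.33  0.43 -0.59  2.01  0.74  0.47 -2.39] [ 0.62  0.56 -0.98  2.    1.05  0.63  0.53]
```

```bash
cat >> h.py <<'E'
def fq(phi): return (R.from_quat(tq(phi))*R.from_euler('z',np.pi)).as_quat()
E
python3 - <<'E'
from h import *
manip.move_pose([.60,.07,.36],fq(-.03))
manip.sleep(.2)
c=viewer.get_calibration('wrist'); snap('wrist','w1.png')
import pickle; pickle.dump(c,open('w1.pkl','wb'))
print(manip.current_clock(),manip.current_tool_pos(),c['eye'],manip.current_force())
t=viewer.get_calibration('top')
E
```

```text
3.1667 [0.60006694 0.06956286 0.359922  ] [0.52880775 0.07177371 0.51735124] [-0.16369393  0.27323709  0.58901619]
```

View pics/w1.png

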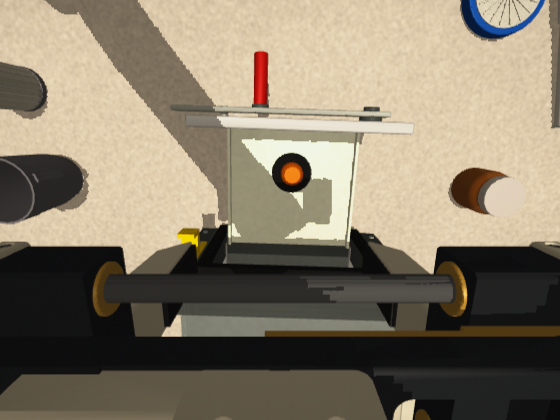

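Run:
```python
from h import *
import pickle
c=pickle.load(open('w1.pkl','rb')); ct=viewer.get_calibration('top')
for f,cc in (('w1.png',c),('top0.png',ct)):
    im=cv2.imread('pics/'+f); hsv=cv2.cvtColor(im,cv2.COLOR_BGR2HSV)
    def blob(lo,hi,roi,extra=None):
        m=cv2.inRange(hsv,lo,hi); k=np.zeros_like(m); x0,y0,x1,y1=roi; k[y0:y1,x0:x1]=m[y0:y1,x0:x1]; 
        n,l,s,ce=cv2.connectedComponentsWithStats(k); i=1+np.argmax(s[1:,4]); return s[i],ce[i],(l==i)
    roi=(180,20,420,240) if f[0]=='w' else (165,160,285,245)
    s,ce,m=blob((5,140,60),(22,255,255),roi); print(f,'orange',s,ce,'z.06',onz(cc,*ce,.06).round(4),'z.048',onz(cc,*ce,.048).round(4))
    s,ce,m=blob((0,150,60),(4,255,255),roi); ys,xs=np.nonzero(m); 
    a=xs[ys<s[1]+5].mean(),s[1]; b=xs[ys>s[1]+s[3]-6].mean(),s[1]+s[3]
    print('red',s,ce,'axis', onz(cc,*ce,.132).round(4),onz(cc,*a,.132).round(4),onz(cc,*b,.132).round(4))
for p in [(187,116),(187,124),(413,124),(413,132)]: print('panel',p,onz(c,*p,.188).round(4))
im=cv2.imread('pics/w1.png'); crop(im,160,40,430,240,'w1c.png')
t=cv2.imread('pics/top0.png')
m=cv2.inRange(cv2.cvtColor(t,cv2.COLOR_BGR2HSV),(110,0,100),(179,60,150)); k=np.zeros_like(m);k[215:250,335:372]=m[215:250,335:372]
n,l,s,ce=cv2.connectedComponentsWithStats(k); i=1+np.argmax(s[1:,4]); print(s[i],ce[i],onz(ct,*ce[i],.11).round(4))
```

```text
w1.png orange [281 162  22  24 418] [291.56937799 173.31818182] z.06 [0.5939 0.0869 0.06  ] z.048 [0.5956 0.0873 0.048 ]
red [254  52  14  53 691] [260.18813314  77.34587554] axis [0.4713 0.0505 0.132 ] [0.4448 0.0522 0.132 ] [0.5016 0.049  0.132 ]
top0.png orange [219 187  11  10  89] [223.56179775 191.49438202] z.06 [0.5958 0.0874 0.06  ] z.048 [0.5972 0.0884 0.048 ]
red [231 220   6  18  87] [233.81609195 228.31034483] axis [0.4748 0.0512 0.132 ] [0.5001 0.0504 0.132 ] [0.4455 0.053  0.132 ]
panel (187, 116) [ 0.5138 -0.0227  0.188 ]
panel (187, 124) [ 0.5217 -0.0236  0.188 ]
panel (413, 124) [0.5288 0.2081 0.188 ]
panel (413, 132) [0.5368 0.2088 0.188 ]
scale 2.888888888888889
[347 223  19  20 280] [356.05357143 232.45      ] [ 0.4589 -0.3237  0.11  ]
```

View pics/w1c.png

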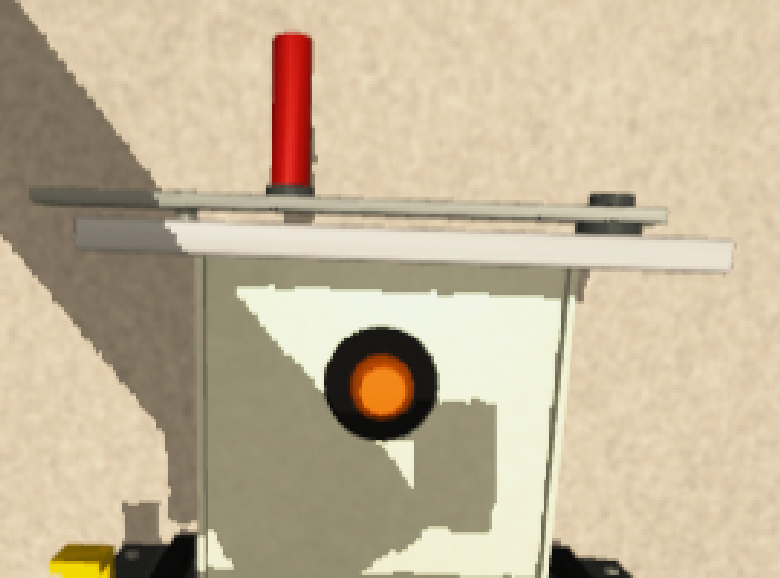

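Run:
```python
from h import *
import pickle
c=pickle.load(open('w1.pkl','rb')); ct=viewer.get_calibration('top')
print(onz(c,293.2,174.9,.06),onz(c,291.9,172.6,.036))
print(onz(ct,165+275/4.64,120+331/4.64,.06),onz(ct,165+276/4.64,120+336/4.64,.036))
print('cart',onz(ct,320+214/5.8,165+395/5.8,.11),'cup',onz(ct,320+152/5.8,165+137/5.8,.12))
print('jar etc frame', onz(ct,165+33/4.64,120+125/4.64,.206),onz(ct,165+505/4.64,120+152/4.64,.206))
ph=-.066
s=np.array([.5945,.0872]); ex=np.array([np.cos(ph),np.sin(ph)]); ey=np.array([-ex[1],ex[0]])
o=s-.053*ex; print('tray o',o,'handle pred',o-(.012+.012+.045)*ex-.0448*ey)
```

```text
[0.59632826 0.08927405 0.06      ] [0.5962069  0.08823327 0.036     ]
[0.59627161 0.08516065 0.06      ] [0.59555541 0.08633946 0.036     ]
cart [ 0.45688839 -0.32621344  0.11      ] cup [ 0.59386114 -0.29482297  0.12      ]
jar etc frame [0.7110213  0.22524598 0.206     ] [ 0.69105147 -0.07124221  0.206     ]
tray o [0.54161539 0.09069546] handle pred [0.46981097 0.05054369]
```

Run:
```python
from h import *
import pickle
manip.move_pose([.52,-.326,.30],fq(-.066))
manip.sleep(.2)
c=viewer.get_calibration('wrist'); im=snap('wrist','w2.png')
pickle.dump(c,open('w2.pkl','wb'))
print(manip.current_clock(),manip.current_tool_pos(),proj(c,[.457,-.326,.11]))
```

```text
4.925 [ 0.52066455 -0.32485475  0.30027666] [274.92419866 135.40539662]
```

View pics/w2.png

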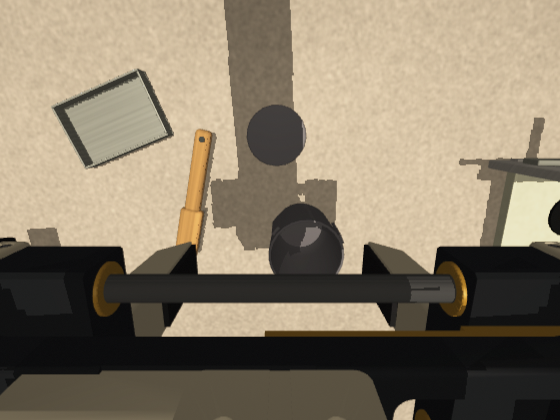

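Run:
```python
from h import *
q=fq(-.066)
manip.move_pose([.457,-.325,.20],q)
manip.servo_line([.457,-.325,.0762],vel=.1)
manip.sleep(.1)
print(manip.current_tool_pos(),manip.current_force())
effector.close(20); print('gap',manip.current_finger_gap(),manip.current_force())
manip.servo_line([.457,-.325,.27],vel=.15)
manip.sleep(.1)
print(manip.current_clock(),manip.current_tool_pos(),manip.current_finger_gap(),manip.current_force())
snap('wrist','w3.png');snap('scene','s3.png')
```

```text
[ 0.45738433 -0.32525302  0.07684124] [ 0.04193732 -0.35699095  0.3877329 ]
gap 0.06598513882822425 [-0.14489024 -0.01281023  0.49054894]
9.0333 [ 0.45654678 -0.32480725  0.26910351] 0.0662261640505802 [-0.09415505 -0.37855926 -0.01102758]
```

View pics/w3.png

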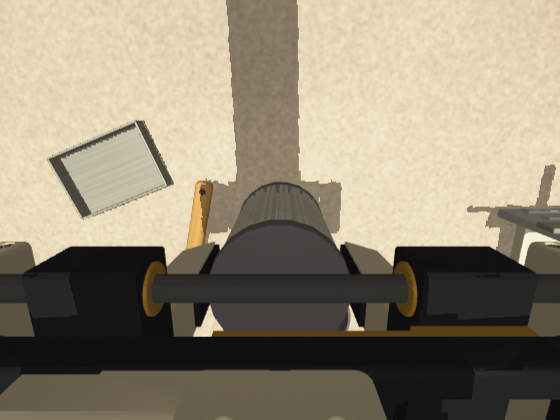

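View pics/s3.png

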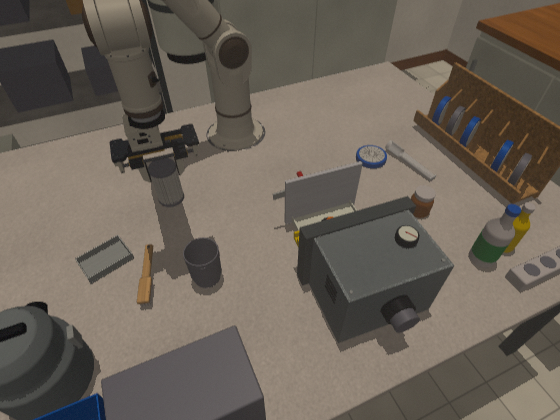

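Run:
```python
from h import *
q=fq(-.066); X,Y=.596,.0875
manip.servo_line([.457,-.325,.33],vel=.2)
manip.move_pose([X,Y,.33],q)
manip.servo_line([X,Y,.15],vel=.12)
manip.sleep(.2)
f0=manip.current_force(); print(manip.current_tool_pos(),f0,manip.current_clock())
z=.15
while z>.111:
    z-=.004; manip.servo_line([X,Y,z],vel=.04)
    f=manip.current_force()-f0; p=manip.current_tool_pos(); print(round(z,4),p.round(4),f.round(1))
    if np.abs(f).max()>7: print('stop');break
print(manip.current_clock(),manip.current_finger_gap())
snap('scene','s4.png')
```

```text
[0.59626279 0.08750999 0.150459  ] [ 0.36619932 -0.78225628 -1.04437961] 13.0333
0.146 [0.5957 0.0873 0.1456] [-0.4  0.9 -0.9]
0.142 [0.5957 0.0874 0.1416] [-0.9  0.4 -0.3]
0.138 [0.5958 0.0874 0.1376] [-0.1  0.6 -0.8]
0.134 [0.5958 0.0874 0.1337] [0.1 0.5 0. ]
0.13 [0.5958 0.0874 0.1297] [-0.9  1.3 -0.6]
0.126 [0.5958 0.0874 0.1257] [-0.6  0.6 -0.4]
0.122 [0.5957 0.0874 0.1217] [-0.4  0.5 -0.3]
0.118 [0.5958 0.0874 0.1177] [-0.2 -0.1 -0. ]
0.114 [0.5958 0.0874 0.1137] [-0.3  0.9  0.9]
0.11 [0.5977 0.0882 0.1114] [-0.6  0.3  6. ]
15.5333 0.06613224158129787
```

Run:
```python
from h import *
crop(cv2.imread('pics/s4.png'),250,120,460,280,'s4c.png')
```

```text
scale 3.625
```

View pics/s4c.png

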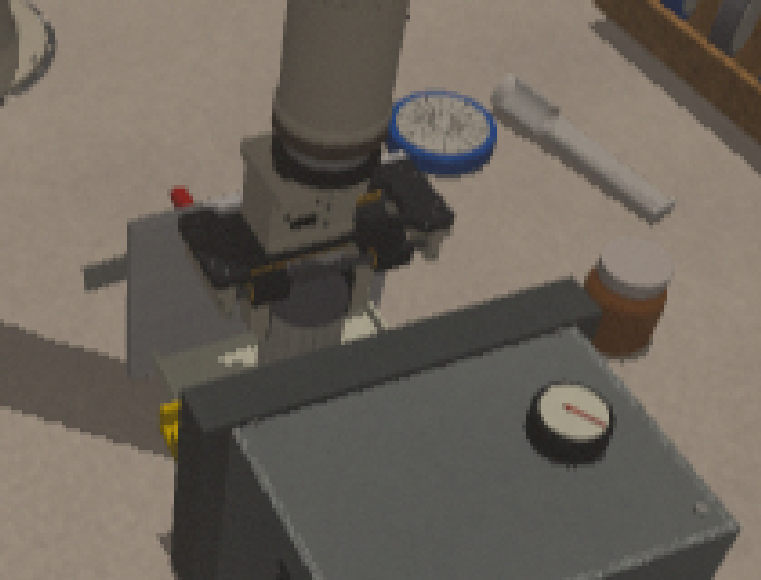

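Run:
```python
from h import *
import pickle
effector.open_jaws(); manip.sleep(.1)
p=manip.current_tool_pos(); print(p,manip.current_force())
manip.servo_line([p[0],p[1],.33],vel=.15)
manip.sleep(.2)
c=viewer.get_calibration('wrist'); im=snap('wrist','w5.png'); pickle.dump(c,open('w5.pkl','wb'))
snap('scene','s5.png'); crop(cv2.imread('pics/s5.png'),230,120,440,280,'s5c.png')
hsv=cv2.cvtColor(im,cv2.COLOR_RGB2HSV); m=cv2.inRange(hsv,(0,150,60),(4,255,255)); m[:,:180]=0;m[:,420:]=0;m[240:]=0
n,l,s,ce=cv2.connectedComponentsWithStats(m); i=1+np.argmax(s[1:,4]); print(s[i],onz(c,*ce[i],.132))
print(manip.current_clock())
```

```text
[0.59595084 0.08749635 0.10996327] [ 0.16204042  0.64837411 -0.23328316]
scale 3.625
[230  52  17  58 807] [0.47302189 0.05060925 0.132     ]
18.2417
```

View pics/w5.png

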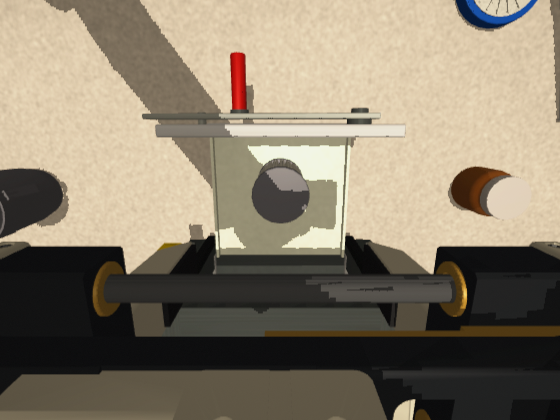

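View pics/s5c.png

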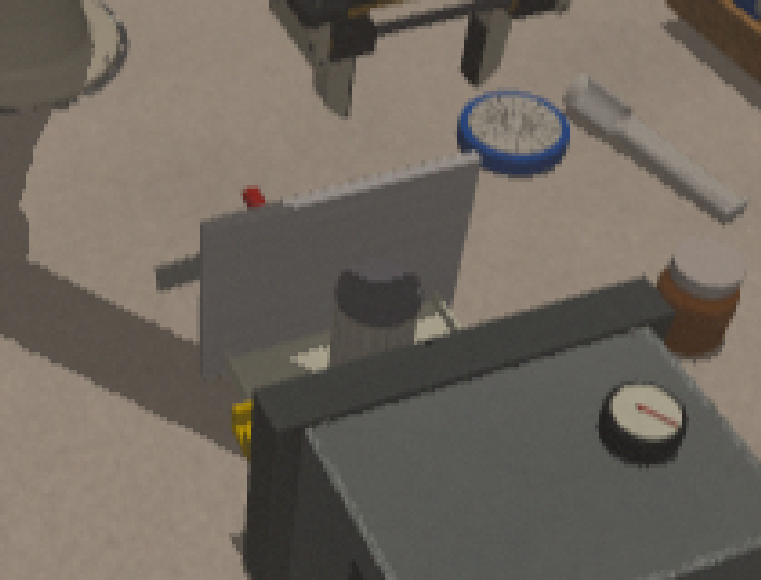

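```bash
cat >> h.py <<'E'
PH=-.066; EX=np.array([np.cos(PH),np.sin(PH),0]); EY=np.array([-EX[1],EX[0],0])
E
python3 - <<'E'
from h import *
q=fq(PH)
g=np.array([.473,.0506,0])-.005*EX
manip.move_pose(g+[0,0,.21],q)
manip.servo_line(g+[0,0,.115],vel=.1)
manip.sleep(.2)
print(manip.current_tool_pos(),manip.current_force())
effector.close(40); manip.sleep(.2)
print('gap',manip.current_finger_gap(),manip.current_force(),manip.current_tool_pos(),manip.current_clock())
snap('wrist','w6.png');snap('scene','s6.png'); crop(cv2.imread('pics/s6.png'),230,120,440,280,'s6c.png')
E
```

```text
[0.46847234 0.05081556 0.11550531] [0.65953689 0.17358907 0.51065223]
gap 0.014913049676374343 [ 0.44932265  4.27979156 -1.30579307] [0.46807538 0.05159769 0.11502715] 21.675
scale 3.625
```

View pics/s6c.png

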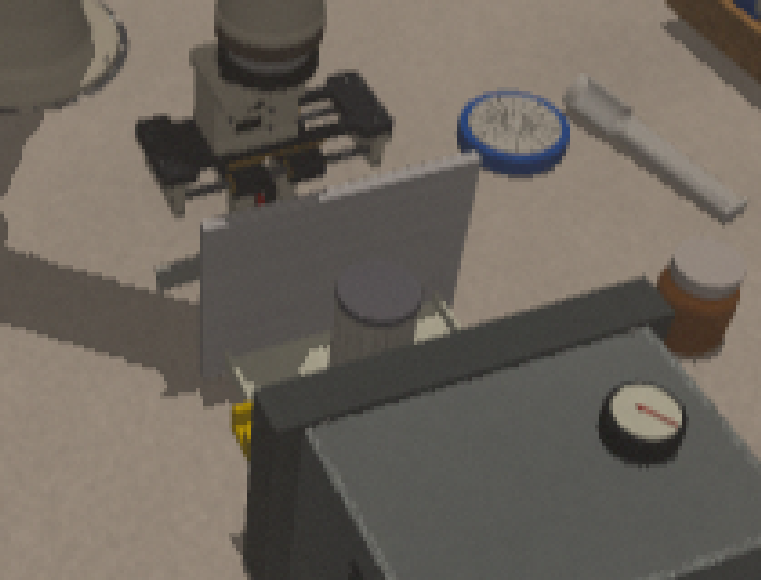

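View pics/w6.png

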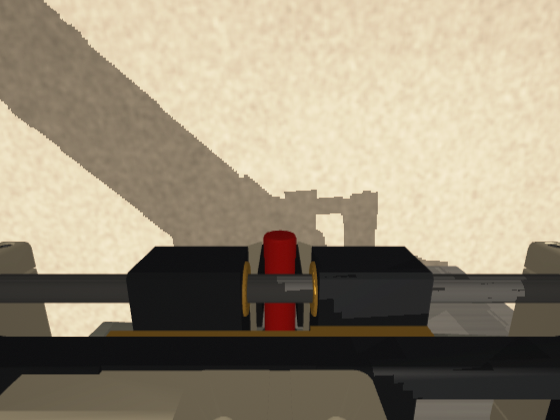

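Run:
```python
from h import *
import json
P0=np.array([.4682,.0514,.115])
def pose(th,s): return P0+EY*(.130*(np.cos(-.06)-np.cos(th)))+np.array([0,0,.130*(np.sin(th)+np.sin(.06))])+EX*s
manip.servo_line(pose(.15,0),vel=.06); manip.sleep(.2)
print(manip.current_tool_pos(),pose(.15,0),manip.current_force(),manip.current_finger_gap())
manip.servo_line(pose(.15,.06),vel=.06); manip.sleep(.1)
f=np.mean([manip.current_force() for _ in range(5)],0)
print(manip.current_tool_pos(),pose(.15,.06),f, f@EX,manip.current_finger_gap(),manip.current_clock())
snap('scene','s7.png'); crop(cv2.imread('pics/s7.png'),230,120,440,280,'s7c.png')
```

```text
[0.46829685 0.05253943 0.14209441] [0.46828085 0.05262316 0.14222228] [-0.43532516  3.75810585 -4.71618279] 0.01471114583675854
[0.52829247 0.04867426 0.14243285] [0.52815021 0.04866604 0.14222228] [ 2.86555563  3.532908   -4.7600996 ] 2.6263140285367514 0.014625459168503377 23.8333
scale 3.625
```

View pics/s7c.png

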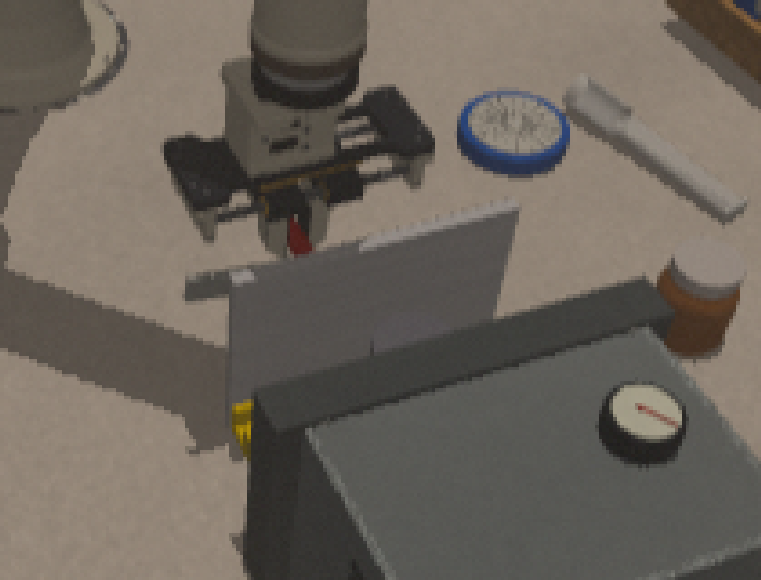

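```bash
cat >> h.py <<'E'
P0=np.array([.4682,.0514,.115])
def pose(th,s): return P0+EY*(.130*(np.cos(-.06)-np.cos(th)))+np.array([0,0,.130*(np.sin(th)+np.sin(.06))])+EX*s
def rd():
    fs=[];ps=[]
    for _ in range(4): fs.append(manip.current_force());ps.append(manip.current_tool_pos());manip.sleep(.02)
    f=np.mean(fs,0);p=np.mean(ps,0)-P0
    return p@EX*1e3, p[2]*1e3, f@EX, f[2]
E
python3 - <<'E'
from h import *
manip.servo_line(pose(.15,.110),vel=.06); manip.sleep(.1)
print(np.round(rd(),2))
s=.110; hist=[]
while s<.176:
    s+=.002; manip.servo_line(pose(.15,s),vel=.03); r=rd(); hist.append(r); print(round(s*1e3,1),np.round(r,2))
    if r[2]<-4: break
print(manip.current_clock())
E
```

```text
[110.07  27.41   1.18  -4.85]
112.0 [111.67  27.14  -0.77  -4.16]
114.0 [114.15  27.17  -0.39  -4.41]
116.0 [ 1.1631e+02  2.7250e+01 -1.1000e-01 -4.6100e+00]
118.0 [118.28  27.27   0.24  -4.68]
120.0 [120.23  27.23  -0.35  -4.4 ]
122.0 [122.23  27.25  -0.18  -4.43]
124.0 [124.23  27.24  -0.24  -4.46]
126.0 [126.22  27.24   0.22  -4.98]
128.0 [128.23  27.25   0.47  -4.83]
130.0 [130.23  27.25   0.24  -4.52]
132.0 [ 1.3223e+02  2.7230e+01  3.0000e-02 -3.9800e+00]
134.0 [134.23  27.26  -0.16  -4.61]
136.0 [136.22  27.24  -0.44  -4.11]
138.0 [138.23  27.25   0.4   -4.58]
140.0 [140.22  27.24   0.23  -4.69]
142.0 [142.23  27.24   0.25  -4.46]
144.0 [144.22  27.24   0.27  -4.68]
146.0 [146.23  27.24  -0.53  -4.03]
148.0 [ 1.4823e+02  2.7240e+01  9.0000e-02 -4.1800e+00]
150.0 [150.24  27.25  -0.43  -4.57]
152.0 [152.24  27.25  -0.18  -4.02]
154.0 [ 1.5424e+02  2.7240e+01  1.0000e-02 -4.5300e+00]
156.0 [ 1.5623e+02  2.7240e+01  1.0000e-01 -4.0800e+00]
158.0 [ 1.5824e+02  2.7240e+01 -1.1000e-01 -4.2900e+00]
160.0 [159.57  27.03  -2.42  -3.73]
162.0 [160.55  26.66  -5.41  -3.28]
33.2667
```

Run:
```python
from h import *
s=.162
while s<.170:
    s+=.0007; manip.servo_line(pose(.15,s),vel=.02); r=rd(); print(round(s*1e3,1),np.round(r,2))
    if r[0]>163.0 or r[2]<-13.2: break
manip.sleep(.3); print(np.round(rd(),2),manip.current_finger_gap(),manip.current_clock())
```

```text
162.7 [160.66  26.47  -5.76  -3.57]
163.4 [160.9   26.3   -7.32  -2.98]
164.1 [161.21  26.17  -8.71  -2.73]
164.8 [161.5   26.01  -9.4   -3.21]
165.5 [161.78  25.86 -10.83  -2.5 ]
166.2 [162.08  25.72 -11.05  -2.39]
166.9 [162.4   25.58 -11.66  -2.38]
167.6 [162.68  25.42 -12.83  -2.28]
168.3 [162.98  25.27 -13.76  -1.97]
[163.    25.28 -13.54  -1.81] 0.014719990572428674 36.4833
```

Run:
```python
from h import *
s=.1688
manip.servo_line(pose(.15,s),vel=.02); print(np.round(rd(),2))
for th in (.12,.10,.085,.075,.065,.055,.045,.03,.02,.01):
    manip.servo_line(pose(th,s),vel=.03); r=rd(); print(th,np.round(r,2))
    if r[3]>4 or r[2]<-15.5: print('blocked');break
print(manip.current_clock())
snap('scene','s8.png'); crop(cv2.imread('pics/s8.png'),230,120,440,280,'s8c.png')
snap('top','t8.png'); crop(cv2.imread('pics/t8.png'),165,120,285,245,'t8c.png')
```

```text
[163.16  25.18 -14.75  -2.42]
0.12 [163.32  21.55 -14.94  -0.69]
0.1 [163.4   18.94 -14.22  -1.5 ]
0.085 [ 1.6342e+02  1.7160e+01 -1.4660e+01  1.2000e-01]
0.075 [163.46  16.03 -15.08   0.57]
0.065 [163.51  14.6  -13.69  -0.6 ]
0.055 [163.52  13.4  -14.08   0.46]
0.045 [163.52  11.99 -14.12  -0.5 ]
0.03 [163.5   10.13 -14.14   0.56]
0.02 [163.57   9.25 -14.78   2.11]
0.01 [163.63   9.13 -18.47   9.71]
blocked
40.0
scale 3.625
scale 4.64
```

View pics/s8c.png

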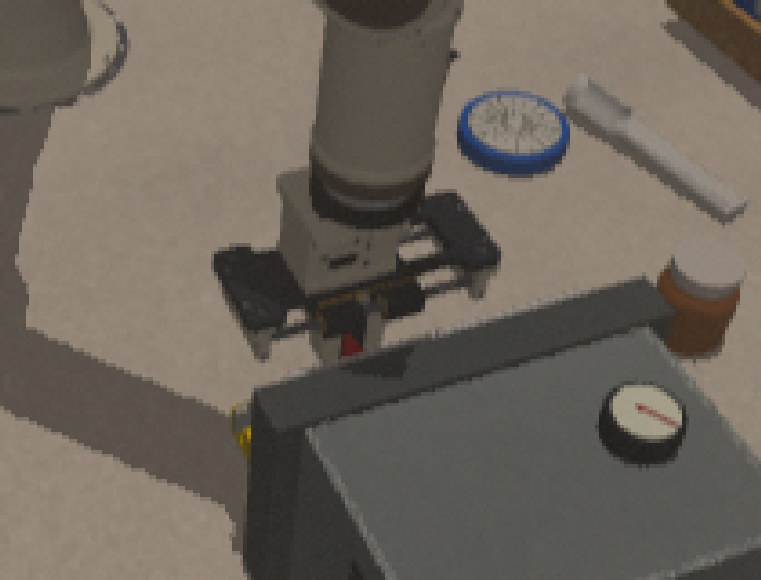

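View pics/t8c.png

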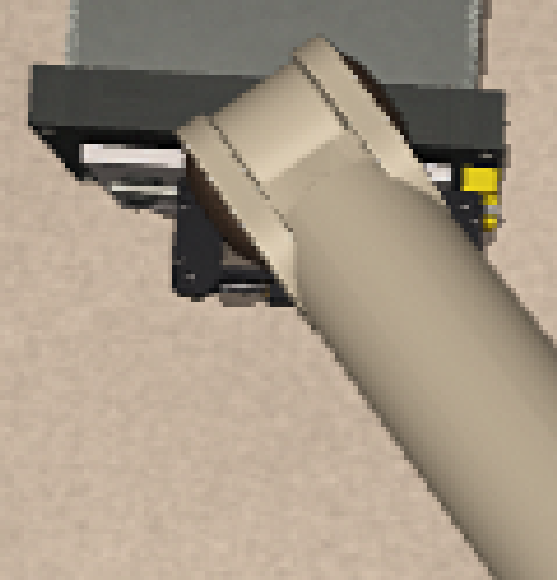

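Run:
```python
from h import *
manip.servo_line(pose(.02,.1680),vel=.03); print(np.round(rd(),2))
for s in (.1665,.165,.1635):
    manip.servo_line(pose(.018,s),vel=.03); print(s,np.round(rd(),2))
print(manip.current_clock())
```

```text
[163.16   9.27 -13.92   1.47]
0.1665 [162.59   9.26 -11.74   0.48]
0.165 [162.47   9.3   -7.72  -2.58]
0.1635 [162.44   9.35  -3.16  -6.85]
41.3667
```

Run:
```python
from h import *
for th,s in ((.008,.1635),(.002,.1630),(-.002,.1628)):
    manip.servo_line(pose(th,s),vel=.03); r=rd(); print(th,s,np.round(r,2),manip.current_force().round(1))
    if r[3]>1: break
effector.open_jaws(); manip.sleep(.2)
print(np.round(rd(),2),manip.current_finger_gap(),manip.current_tool_pos())
p=manip.current_tool_pos()
manip.servo_line([p[0],p[1],.26],vel=.12)
manip.servo_line(np.array([p[0],p[1],.30])-.12*EX,vel=.2) 
manip.sleep(.2)
import pickle
c=viewer.get_calibration('wrist'); snap('wrist','w9.png'); pickle.dump(c,open('w9.pkl','wb'))
snap('scene','s9.png'); crop(cv2.imread('pics/s9.png'),230,120,440,280,'s9c.png')
snap('top','t9.png'); crop(cv2.imread('pics/t9.png'),165,120,285,245,'t9c.png')
print(manip.current_clock())
```

```text
0.008 0.1635 [162.51   9.26  -6.59   0.93] [-7.7  2.7  1.4]
0.002 0.163 [162.53   9.21  -7.24   4.41] [-7.2  1.8  4.3]
[ 1.63e+02  8.06e+00 -2.20e-01 -1.00e-01] 0.09180186317399451 [0.63081682 0.04043298 0.1230777 ]
scale 3.625
scale 4.64
45.975
```

View pics/w9.png

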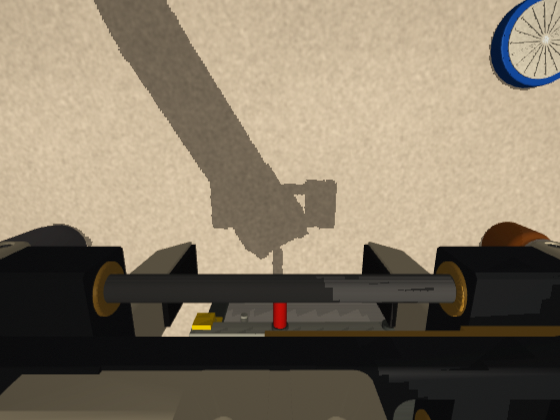

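View pics/s9c.png

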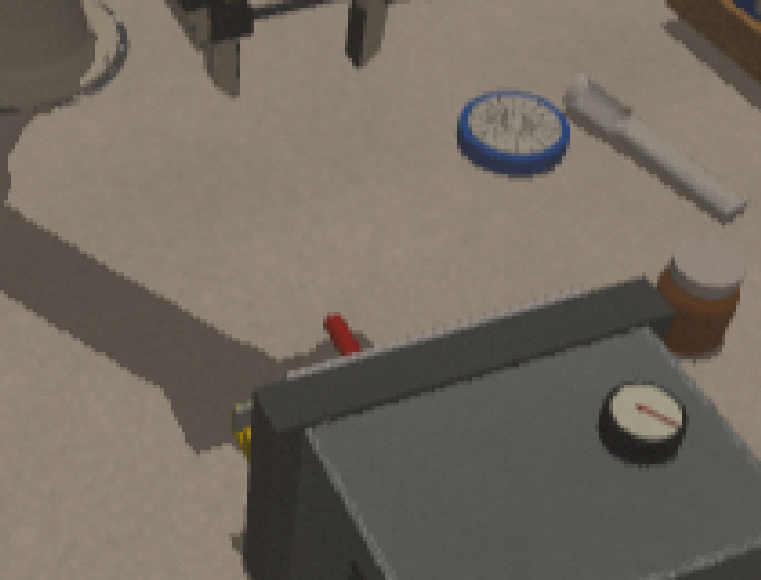

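View pics/t9c.png

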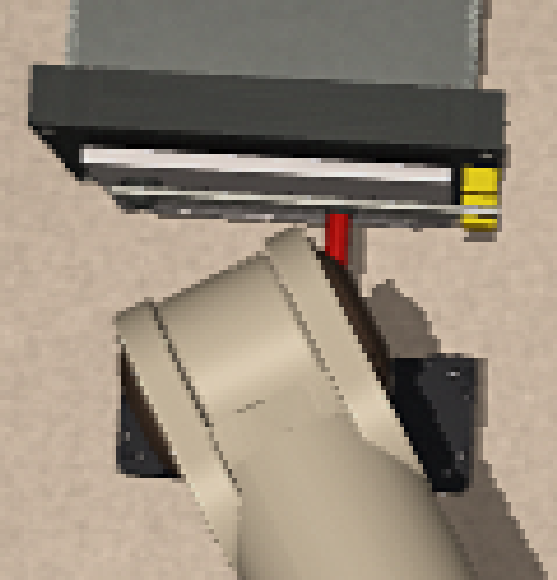

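Run:
```python
from h import *
import pickle
q=(R.from_quat(tq(PH,.7))*R.from_euler('z',np.pi)).as_quat()
p=[.655,-.05,.30]
print(manip.solve_ik(p,q))
a=manip.current_tool_pos()
manip.servo_line([a[0],a[1],.33],vel=.2)
manip.move_pose(p,q); manip.sleep(.2)
c=viewer.get_calibration('wrist'); snap('wrist','w10.png'); pickle.dump(c,open('w10.pkl','wb'))
print(manip.current_clock(),c['eye'])
```

```text
[ 1.07720922  0.20644206 -1.15178011  2.08611424  0.7447671   0.34125703
  0.87745472]
47.425 [ 0.49932732 -0.03888879  0.37533762]
```

View pics/w10.png

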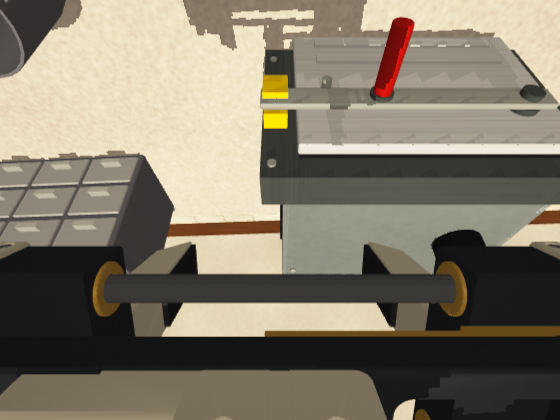

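Run:
```python
from h import *
crop(cv2.imread('pics/w10.png'),245,55,405,165,'w10c.png')
crop(cv2.imread('pics/w10.png'),400,55,560,165,'w10d.png')
```

```text
scale 4.875
scale 4.875
```

View pics/w10c.png

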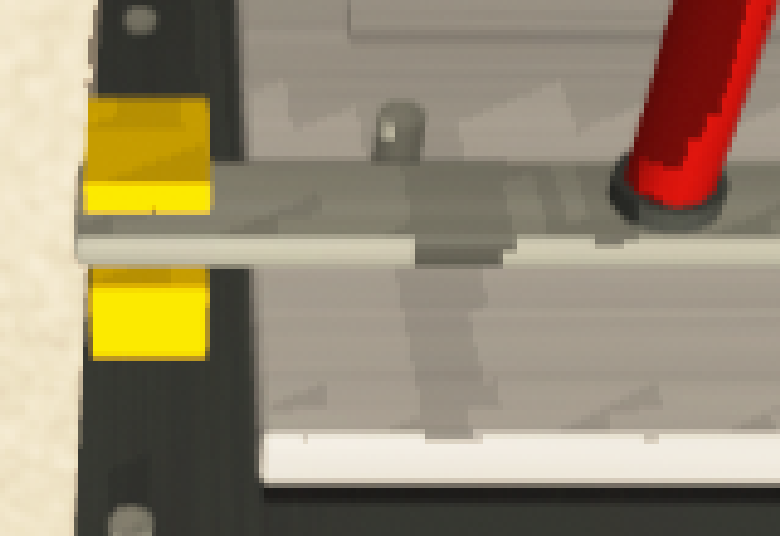

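View pics/w10d.png

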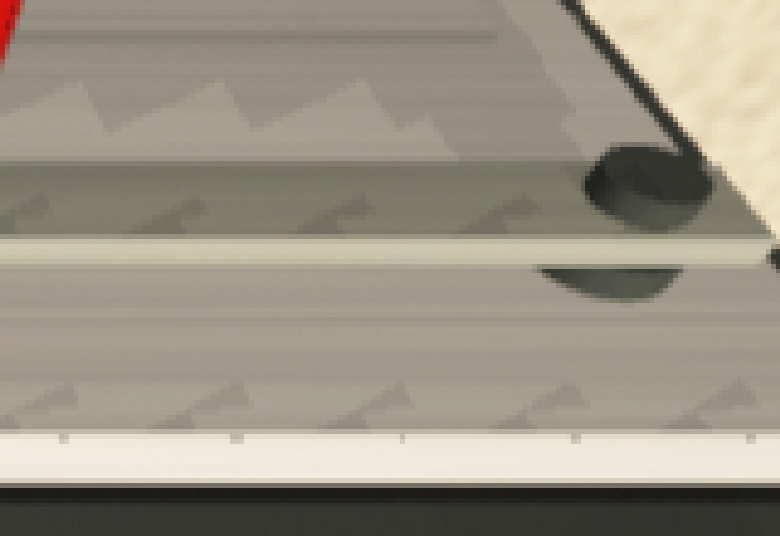

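Run:
```python
from h import *
a=cv2.imread('pics/top0.png').astype(int);b=cv2.imread('pics/t9.png').astype(int)
for n,(x0,y0,x1,y1) in dict(cup=(325,165,370,210),brush=(375,175,405,240),screw=(392,218,448,265),jar=(110,165,150,198),nozzle=(82,205,112,280),disc=(110,248,150,288)).items(): print(n,(np.abs(a-b)[y0:y1,x0:x1].max(2)>40).mean().round(3))
print(manip.hand_in(),manip.current_clock())
```

```text
cup 0.0
brush 0.0
screw 0.0
jar 0.0
nozzle 0.0
disc 0.0
the job is handed in; nothing more can be done
the job is handed in; nothing more can be done
```

The cartridge is seated on the spigot, and the tray is closed with its latch bar in the keeper's notch. I handed the job in at about 47.5 s on the robot's clock, with the gripper open and well clear.

- **Cartridge:** I lowered it over the spigot until it met the seat. Contact came at the height I had predicted, within about 1 mm, and there was no sideways force.
- **Pushing home:** I lifted the bar to about 0.15 rad before pushing. The seal was first touched about 158.5 mm into the push. I pushed to about 4.5 mm of compression and lowered the bar past the lip to the notch floor.
- **Seal force:** My estimate of the peak is about 15.5 N, just under the 16 N limit. That was at the last lowering step, when the bar pressed on the notch floor with about 10 N. The wrist briefly read 18.5 N along the push direction then. I take the excess to be friction of the bar on the floor, but I did not measure that separately. The estimate comes from how far the tray moved in (3 N per mm of seal) with tray friction taken as zero. I backed off at once, and the bar settled against the lip at about 4 mm.
- **Last checks:** In the final close view the bar is level from end to end, behind the keeper's lip. While still gripped, the handle had read about 1.3 mm above the level position. I put that down to the peg shifting in the grip, because the picture shows the bar level. Comparing the top pictures from before and after, none of the six bystander items moved.

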